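# Hang up a spring scale and its weighing pan

### The job

Get the spring scale ready for weighing parts: take the scale from its wooden holder, hang it by its eye on the arm of the stand, just behind the arm's upturned tip, and let go of it. Then hang the weighing pan by its hook from the loop at the bottom of the scale, easing it down so that the spring is never pulled to its end stop, and leave the two hanging level, free and at rest, with the scale carrying the pan. Leave the other things on the bench where they are.

Things in the scene. Friction and masses are not known exactly. Their poses are not given: they have to be found in the camera images.
- stand: Fixed steel stand. Origin on the bench under the seat; x runs along the arm to the column (away from the robot). Base plate 8 mm thick, x -60 to 210, 130 mm wide; column 22 mm thick, 320 high, at x 175. Level round arm, 12 mm thick, top 300 mm above the bench, reaches from the column to x -17, then bends up 45 degrees to a tip ending at x -33 (with the tip 22 mm of height must pass the eye).
- hang_seat (a point): Point on top of the stand's arm where the scale's eye is to sit, 300 mm above the bench, about 15 mm behind the bend of the tip; axes as the stand's.
- holder: Fixed wooden holder 68 (x) x 94 (y) mm, 98 mm high, origin at the centre of its underside. The scale stands upright in its pocket (36 x 62 mm), the case resting on ledges 78 mm above the bench, 20 mm below the rim; it lifts out straight up by 0.10 m.
- scale: Spring scale, 0.29 kg, upright in the holder, axes as the holder's. Origin: centre of the underside of the grey case (30 x 56 mm, 62 high; dial face to -x). On top a steel eye open along x, 16 mm deep: window 34 mm wide, from z 62 to z 100 at its roof-shaped top (92 at the sides). Above it a black grip block 24 x 24 mm, z 106 to 146. Below the case the loop of the sprung pull rod, down to z -70.
- eye_top (a point): Highest inner point of the scale's eye, 100 mm above the scale's origin; rests on the stand's arm when hung.
- scale_grip (a point): Centre of the scale's black grip block, 128 mm above the scale's origin, 22 mm above the block's lower end.
- pull_rod (a joint): Extension of the scale's pull rod in m: 0 unloaded, end stop at 0.045. Spring 150 N/m with 0.6 N preload, lightly damped; the loop moves down as it grows. The pan hung at rest gives about 0.013 to 0.023.
- loop_bar (a point): Middle of the top surface of the lower bar of the scale's loop, 62 mm below the scale's origin at extension 0; axes as the scale's. The loop is 8 mm round wire in the scale's y-z plane, open along x; window 40 mm wide, 46 mm high at the middle; the lower bar dips to its middle.
- pan: Open pale metal pan, 0.25-0.36 kg, on the bench at first. Origin on its underside below the hook; mass centre above it. Tray 170 x 104 mm, 24 high, x -74 to 96. An 8 mm wire rises from the -x edge to a black grip block and runs at z 70-79 to +x, into a hook like an upside-down U over the origin: inside top z 88, outside 96, free end at x 16 turned down to z 71; 26 mm of height must pass the loop.
- hook_top (a point): Inside top of the pan's hook, 88 mm above the pan's origin; rests on the loop's lower bar when hung.
- pan_grip (a point): Centre of the pan's black square grip block (24 x 24 mm, 46 mm high), at x = -105 mm and z = 100 mm from the pan's origin; the block spans 74 to 120 mm height.
- coupling_hub: Bystander: turned steel hub, 66 mm diameter, 38 mm high; origin at the centre of its underside.
- grease_tin: Bystander: low round tin, 70 mm diameter, 46 mm high; origin at the centre of its underside.
- spanner_17: Bystander: combination spanner lying flat, 191 mm long, 9 mm thick; origin at the middle of its underside.
Not all that is in view belongs to the job. What is shaped like the pan but turquoise is not meant.

How it is judged:
By the outcome, as a careful person would: the job done as asked, in the order asked, and still so for the second after the job is handed in, with the robot touching nothing.
It also fails if it takes over 72 s, if anything falls off the work surface, if the arm or the gripper's body presses on something with over 40 N, if the wrist force passes 120 N, or if a joint passes its speed limit or range.

### The arm

A 7-joint arm with a two-finger parallel gripper is mounted at the origin on a cart in front of the work surface, level with it; the furniture and walls round the work are solid. World frame = base frame: x ahead of the robot, y to its left, z up, the work surface at z = 0. Lengths are in m, angles in degrees, forces in N, time in s.
With the tool pointing down it reaches from about 0.425 to 0.95 m from the base axis. Payload 4.7 kg.
Tool frame: the origin (TCP) lies at the very end of the fingers, on their centre line; the grasp point (between the pads) lies 19 mm behind it (env.grasp_offset is the distance from the TCP to the grasp point, in m); x points along the fingers, y is the direction in which the jaws open and shut, and the axes are right-handed (so a half turn about x gives the same grasp; the last joint's range is limited). The gripper opens to 87 mm and grips with 3 to 60 N. Pads are 19 mm wide; open, the fingers measure 117 mm over their backs; the gripper's body (75 mm by 190 mm) begins 51 mm behind the grasp point.
Start: joints at [-72.932, 26.849, -2.785, 87.806, 1.381, 65.374, -4.715], TCP at [0.217, 0.639, 0.223] pointing down, gripper open.
Joint ranges: [-148.3, 148.3], [-19.14, 114.17], [-79.39, 73.82], [5.75, 140.21], [-59.74, 239.74], [12.07, 113.84], [-152.46, 152.46]. Speed limits (degrees/s): [147.25, 147.25, 180, 180, 180, 180, 180].

### API

Orientations are given as [roll, pitch, yaw] about the fixed x, y, z axes, in that order (R = Rz(yaw) Ry(pitch) Rx(roll)).
In Python, from station import env gives the robot as it stands. The module is installed in compiled form; this text tells all that it offers.
- The arm moves only by the tool drive_tool, never from a script. Its argument "moves" is one flat list of numbers, 5 for each row, row after row: the shift along the tool's x, y, z in cm, then the turn about the tool's x in degrees, then the closure, from 0 (fully open) to 1 (shut). In form: [tx, ty, tz, yaw, hand, tx, ty, tz, yaw, hand, ...]. A call has 1 to 12 rows; each row is the pose to reach, as a shift and turn from the pose commanded when the call began, along the tool's axes at that moment; what a row does not reach only later rows make up. A row lasts 1/10 s, in which the tool goes at most 50 mm and 8.59 degrees, less where a joint would pass 70% of its speed; a pose out of reach is approached as far as the arm can. A call with a gripper value outside its range is refused whole. The fingers move at their own pace and stop on an object; "squeeze" is the grip in N (left out, the last holds). Time passes only in rows, so rows that repeat a pose let the fingers close. It gives the time, the measured TCP pose, the force and the opening at its end, in the units of the state.
- env.get_state(): the state, without advancing time (a new reading comes with each control period).
- env.read_camera(name): name is "side" or "top"; returns a dict with "color" (400x640x3 uint8, red, green, blue), "camera_matrix" (3x3 intrinsics, pixels), "T" (4x4, takes a point from camera to world coordinates). Camera axes: x right, y up, looking along -z (the intrinsics and any distortion apply to the point x, -y, -z); pixel columns grow to the right and rows downward; lengths in m; the calibration is good to about 2 mm. A picture is of the moment at which its call begins. There is no depth.
- env.close_job(): hands the job in, once; it reports no verdict.
The state is a dict: "t": time; "q": joint angles; "joint_vel": joint speeds; "tau": joint torques, N m; "position": TCP position; "tcp_rot": TCP orientation; "wrist_force": force on the tool from outside, world axes, zero at the start; "torque": the same for the moment, N m; "width": finger opening in m.
Only numpy, scipy, OpenCV 4.12 (cv2) and the standard library are available. Lean on these libraries where they do the work, as an engineer would, in place of code of your own. Each camera call takes 0.05 s, during which the arm holds its last target. There are 200 camera calls.

## Working session

There is one attempt and no reset: what is moved stays moved. The work goes in short steps, Python scripts to look and compute and a tool call to move; the robot and the scene stay as the last step left them, time stands still between calls to the robot, and variables do not carry over. Pictures are saved under pics/ and viewed, about 8 in all and at most 12, crops included, and the job is handed in when it is done.

Besides the shell and the picture viewer there is one more tool, called after "Call:" as name(argument=value, ...), one argument or row to a line, values as JSON. drive_tool: Moves the arm, as the interface text tells. Its arguments: {"type":"object","properties":{"moves":{"type":"array","items":{"type":"number"}},"squeeze":{"type":"number"}},"required":["moves"]}

```bash
mkdir -p pics
python3 - <<'E'
from station import env
import cv2, numpy as np
np.set_printoptions(precision=4,suppress=True)
s=env.get_state(); print(s)
for n in("side","top"):
    c=env.read_camera(n); cv2.imwrite(f"pics/{n}0.png",c["color"][:,:,::-1]); print(n,c["camera_matrix"],c["T"],c.keys())
print(env.grasp_offset)
E
```

```text
{'t': 0.0, 'q': array([-72.9326,  26.8977,  -2.786 ,  87.8754,   1.3807,  65.3724,
        -4.7135]), 'joint_vel': array([-0.0155,  0.0298, -0.0959,  0.009 , -0.0603,  0.0007,  0.0605]), 'tau': array([  0.0001, -50.7964,  -0.0802, -23.6145,  -0.0613,   0.038 ,
         0.0001]), 'position': array([0.2165, 0.6387, 0.2215]), 'tcp_rot': array([ -88.3631,   89.8881, -107.0811]), 'wrist_force': array([-0.7377,  0.596 ,  0.3613]), 'torque': array([0.0104, 0.0125, 0.0166]), 'width': 0.08660799675245133}
side [[410.5344   0.     321.4343]
 [  0.     410.5344 205.984 ]
 [  0.       0.       1.    ]] [[ 0.9833  0.111  -0.1441  0.3032]
 [-0.1818  0.6219 -0.7617 -1.1942]
 [ 0.0051  0.7752  0.6317  1.0943]
 [ 0.      0.      0.      1.    ]] dict_keys(['color', 'camera_matrix', 'T'])
top [[460.4842   0.     319.3193]
 [  0.     460.4842 199.8272]
 [  0.       0.       1.    ]] [[ 0.0136  0.9835 -0.1803  0.242 ]
 [-0.9998  0.0112 -0.0141 -0.1025]
 [-0.0119  0.1805  0.9835  1.453 ]
 [ 0.      0.      0.      1.    ]] dict_keys(['color', 'camera_matrix', 'T'])
0.0187
```

View pics/side0.png

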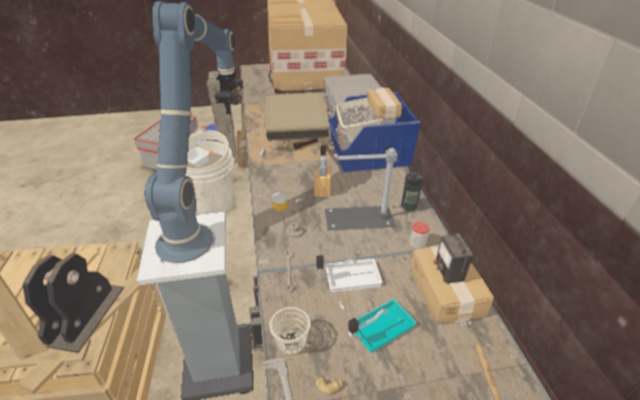

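View pics/top0.png

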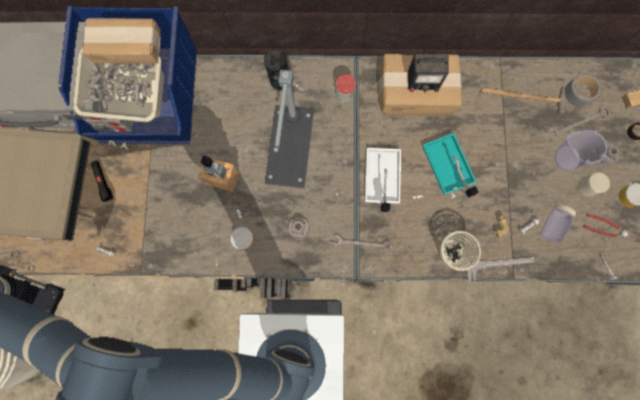

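Candidates for the pan: the pale one (top 384,175; side 353,275), which is the one described, and the turquoise one (top 450,163; side 385,325), which is excluded by its colour. The scale in its holder is at top (218,173), side (323,175). The stand is at top (288,130). Next I'll enlarge crops to confirm and measure.

```bash
cat > h.py <<'E'
from station import env
import cv2, numpy as np
np.set_printoptions(precision=4,suppress=True)
F=np.diag([1,-1,-1.])
def cam(n):
    c=env.read_camera(n); return c["color"],c["camera_matrix"],c["T"]
def proj(K,T,P):
    P=np.atleast_2d(P); p=(F@T[:3,:3].T@(P-T[:3,3]).T); p=K@p; return (p[:2]/p[2]).T
def onz(K,T,uv,z):
    uv=np.atleast_2d(uv); d=(T[:3,:3]@F@np.linalg.inv(K)@np.c_[uv,np.ones(len(uv))].T).T
    return T[:3,3]+d*((z-T[2,3])/d[:,2])[:,None]
def tri(views):  # [(K,T,uv)]
    A=[];b=[]
    for K,T,uv in views:
        d=T[:3,:3]@F@np.linalg.inv(K)@np.r_[uv,1]; d/=np.linalg.norm(d); M=np.eye(3)-np.outer(d,d); A.append(M); b.append(M@T[:3,3])
    return np.linalg.lstsq(np.vstack(A),np.hstack(b),rcond=None)[0]
def crop(img,x0,y0,x1,y1,s): return cv2.resize(img[y0:y1,x0:x1],None,fx=s,fy=s,interpolation=cv2.INTER_CUBIC)
def pose(o,yaw,P):
    a=np.radians(yaw); R=np.array([[np.cos(a),-np.sin(a),0],[np.sin(a),np.cos(a),0],[0,0,1]]); return np.atleast_2d(P)@R.T+o
E
python3 - <<'E'
from h import *
T=cv2.imread("pics/top0.png");S=cv2.imread("pics/side0.png")
a=crop(T,190,60,320,195,3); b=crop(T,350,140,480,215,3); c=np.zeros((640,800,3),np.uint8)
c[:405,:390]=a; c[:225,400:790]=b
cv2.imwrite("pics/tc.png",c[:410])
a=crop(S,300,140,400,235,4); b=crop(S,310,245,420,355,3.5)
c=np.zeros((385,800,3),np.uint8); c[:380,:400]=a; c[:385,410:795]=b
cv2.imwrite("pics/sc.png",c)
E
```

```text
(no output)
```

View pics/tc.png

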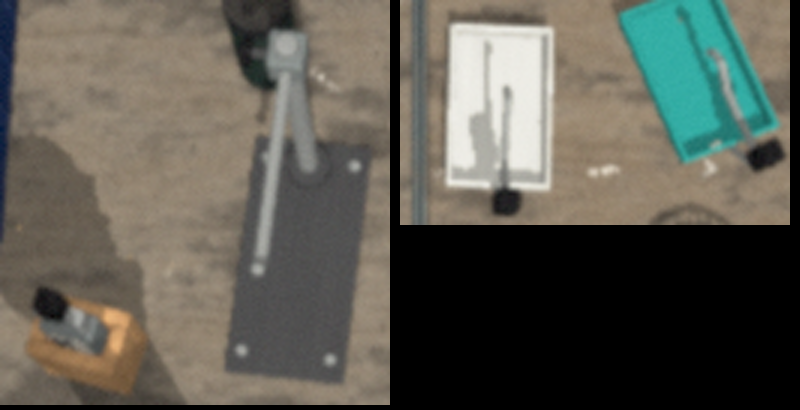

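View pics/sc.png

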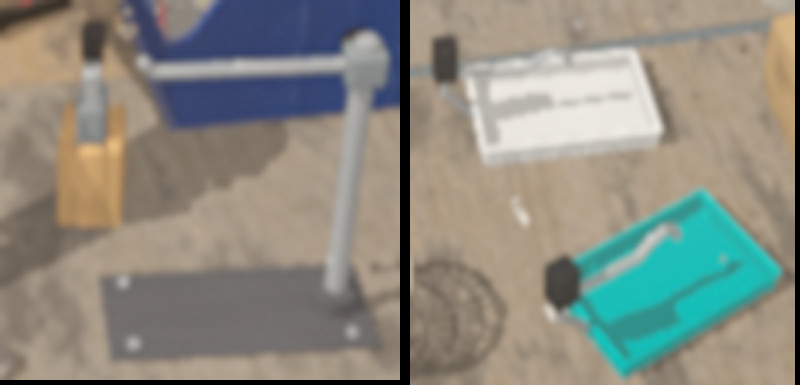

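The crops confirm it. The white pan's grip is at top (385,207) and side (320,262), with the grip end towards the robot, and the turquoise pan is set aside. Next I'll fit the poses from the clicked corners, and the scale pose from its silhouette.

```bash
cat > fit.py <<'E'
from h import *
from scipy.optimize import least_squares, minimize
T=cv2.imread("pics/top0.png");S=cv2.imread("pics/side0.png")
C={n:cam(n)[1:] for n in("top","side")}
def fit(L,x0,name):
    f=lambda p:np.concatenate([(proj(*C[n],pose([p[0],p[1],0],p[2],P))-uv).ravel() for n,P,uv in L])
    r=least_squares(f,x0,loss="soft_l1"); print(name,r.x); print(f(r.x).reshape(-1,2).T.round(1)); return r.x
ta=lambda a:np.array(a)/3+[190,60]; sa=lambda a:np.array(a)/4+[300,140]
tb=lambda a:(np.array(a)-[400,0])/3+[350,140]; sb=lambda a:(np.array(a)-[410,0])/3.5+[310,245]
pl=np.array([[.21,.065,.008],[.21,-.065,.008],[-.06,-.065,.008],[-.06,.065,.008]])
fit([("top",pl,ta([[257,136],[370,148],[343,382],[227,372]])),("side",pl[1:],sa([[380,347],[110,358],[101,277]])),
 ("top",[[-.03,0,.304]],ta([[258,268]])),("side",[[-.03,0,.304]],sa([[146,62]]))],[.6,.1,0],"stand")
r=np.array([[.096,.052,.024],[.096,-.052,.024],[-.074,-.052,.024],[-.074,.052,.024]])
fit([("top",r,tb([[448,23],[553,26],[550,189],[446,186]])),("side",r,sb([[635,50],[662,130],[487,152],[466,68]])),
 ("top",[[-.105,0,.1]],tb([[507,201]])),("side",[[-.105,0,.1]],sb([[445,60]]))],[.6,-.2,0],"pan")
# scale/holder silhouettes
box=lambda x,y,z0,z1:np.array([[a*x/2,b*y/2,z] for a in(-1,1) for b in(-1,1) for z in(z0,z1)])
U=4
def hullmask(n,P,win):
    uv=(proj(*C[n],P)+.5-[win[0],win[1]])*U; m=np.zeros(((win[3]-win[1])*U,(win[2]-win[0])*U),np.uint8)
    cv2.fillConvexPoly(m,cv2.convexHull((uv*16).round().astype(np.int32)),1,shift=4); return m>0
W={"top":(190,145,245,195),"side":(305,140,340,202)}
obs={}
for n,I in(("top",T),("side",S)):
    w=W[n]; c=cv2.resize(I[w[1]:w[3],w[0]:w[2]],None,fx=U,fy=U,interpolation=cv2.INTER_LINEAR)
    h=cv2.cvtColor(c,cv2.COLOR_BGR2HSV).astype(int)
    o=(h[...,0]<20)&(h[...,1]>105)&(h[...,2]>90); b=(c.max(2)<62)
    def big(m):
        k,l,s,_=cv2.connectedComponentsWithStats(m.astype(np.uint8)); return l==1+s[1:,4].argmax()
    obs[n]=(big(o),big(b))
    v=c.copy(); v[obs[n][0]]=(0,255,0); v[obs[n][1]]=(0,0,255); cv2.imwrite(f"pics/m_{n}.png",v)
def cost(p,det=False):
    r=[]
    for n in W:
        P=lambda B:hullmask(n,pose([p[0],p[1],0],p[2],B),W[n])
        k=P(box(.024,.024,.184,.224)); h=P(box(.068,.094,0,.098))&~P(box(.03,.056,.098,.14))&~P(box(.016,.046,.14,.178))&~k
        for m,q in((h,obs[n][0]),(k,obs[n][1])): r.append((m&q).sum()/(m|q).sum())
    return r if det else -sum(r)
b=onz(*C["top"],[222,178],.05)[0]; best=None
for y0 in(-40,-20,0,20):
    q=minimize(cost,[b[0],b[1],y0],method="Nelder-Mead",options=dict(initial_simplex=[[b[0],b[1],y0],[b[0]+.02,b[1],y0],[b[0],b[1]+.02,y0],[b[0],b[1],y0+12]]))
    print(q.x,q.fun)
    if best is None or q.fun<best.fun: best=q
print("scale",best.x,cost(best.x,True))
v=np.hstack([cv2.resize(cv2.imread(f"pics/m_{n}.png"),(350,int(350*(W[n][3]-W[n][1])/(W[n][2]-W[n][0]))))[:310] for n in ("top",)]); cv2.imwrite("pics/m.png",v)
E
python3 fit.py
```

```text
stand [ 0.6126  0.0246 -5.585 ]
[[-0.4  0.9  0.4 -1.1  0.2 -0.2 -1.   0.2 -1.4]
 [-1.1 -1.2  0.1 -0.8 -0.5  0.4 -0.4  0.6  0.7]]
pan [ 0.5772 -0.2834 -1.3442]
[[ 1.2 -1.4 -0.7  0.9 -0.9 -0.7 -0.4  0.3  0.1 -0. ]
 [ 0.6  0.6 -1.7 -1.8  0.4 -0.1 -0.2  0.7 -0.6 -0.1]]
[  0.577    0.2337 -13.0715] -2.2803922117998656
[  0.5778   0.2351 -12.676 ] -2.2845838289210723
[  0.5774   0.2351 -12.1929] -2.286291019814275
[ 0.5766  0.2341 24.7784] -1.7834924783176582
scale [  0.5774   0.2351 -12.1929] [np.float64(0.7842415316642121), np.float64(0.6925536774783005), np.float64(0.8094958106717625), np.float64(0.0)]
```

```bash
cat > ov.py <<'E'
from h import *
C={n:cam(n)[1:] for n in("top","side")}
box=lambda x,y,z0,z1,cx=0:np.array([[cx+a*x/2,b*y/2,z] for a in(-1,1) for b in(-1,1) for z in(z0,z1)])
import sys
sc=[.5774,.2351,-12.2]; st=[.6126,.0246,-5.585]; pn=[.5772,-.2834,-1.34]
T=cv2.imread("pics/top0.png");S=cv2.imread("pics/side0.png")
def draw(n,I,w,s):
    c=crop(I,*w,s)
    def pl(p,P,col):
        uv=(proj(*C[n],pose([p[0],p[1],0],p[2],P))-[w[0],w[1]]+.5)*s-.5
        cv2.polylines(c,[cv2.convexHull((uv*8).round().astype(np.int32))],1,col,1,cv2.LINE_AA,3)
    pl(sc,box(.024,.024,.184,.224),(0,0,255)); pl(sc,box(.068,.094,.0,.098),(0,255,0)); pl(sc,box(.03,.056,.098,.14),(255,255,0))
    pl(st,box(.27,.13,.0,.008,.075),(0,255,0)); pl(st,np.array([[-.028,0,.304],[-.017,0,.294]]),(0,0,255)); pl(st,np.array([[-.017,0,.294],[.175,0,.294]]),(0,255,255))
    pl(pn,box(.17,.104,0,.024,.011),(0,255,0)); pl(pn,box(.024,.024,.074,.12,-.105),(0,0,255)); pl(pn,np.array([[-.105,0,.075],[-.01,0,.075],[0,0,.092],[.012,0,.08]]),(255,0,0))
    return c
o=np.zeros((600,800,3),np.uint8)
for k,(n,I,w,s,x,y) in enumerate([("side",S,(310,140,400,235),4,0,0),("top",T,(195,80,320,195),3,420,0),("top",T,(355,140,410,215),3.2,600,350),("side",S,(312,245,390,300),4,0,380)]):
    c=draw(n,I,w,s); h_,w_=c.shape[:2]; h_=min(h_,600-y); w_=min(w_,800-x); o[y:y+h_,x:x+w_]=c[:h_,:w_]
cv2.imwrite("pics/ov.png",o)
E
python3 ov.py
```

```text
(no output)
```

View pics/ov.png

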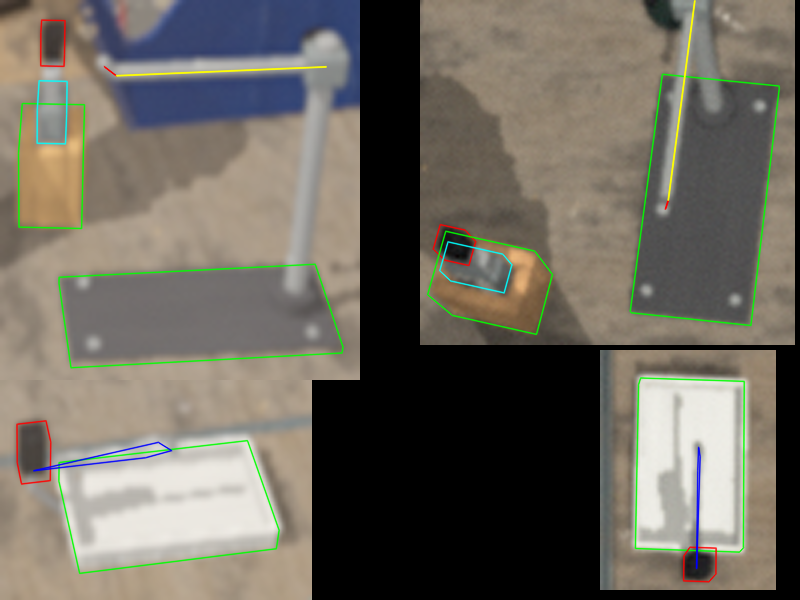

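Overlays agree to about 1 px, except the stand's arm, which sits about 3 mm further towards +y than drawn. Next I'll work out the moves and check the blue bin's height.

```bash
cat >> h.py <<'E'
from scipy.spatial.transform import Rotation as Ro
def tool():
    s=env.get_state(); return s,Ro.from_euler("xyz",s["tcp_rot"],degrees=True).as_matrix()
def go(tcp,yaw):
    """shift in tool cm and turn so TCP reaches tcp with jaw axis along world direction yaw+90 (mod 180)"""
    s,R=tool(); d=R.T@(np.array(tcp)-s["position"])*100
    a=np.degrees(np.arctan2(R[1,1],R[0,1])); t=(yaw+90-a+90)%180-90
    t*=np.sign(R[2,0]) # tool x down: positive turn about tool x lowers world yaw
    print("pos",s["position"],"jaw",round(a-90,2),"F",s["wrist_force"],"w",round(s["width"],4),"t",s["t"],"q7",s["q"][6]); print("shift cm",d.round(2),"turn",round(t,2)); return R
E
python3 - <<'E'
from h import *
C={n:cam(n)[1:] for n in("top","side")}
print("bin",tri([(*C["top"],(190,140)),(*C["side"],(340,130))]))
R=go([.5774,.2351,.30],-12.2);print(R)
print("pan px grip",pose([.5772,-.2834,0],-1.34,[-.105,0,.1]))
E
```

```text
bin [0.6368 0.2641 0.2705]
pos [0.2167 0.6392 0.2224] jaw -18.73 F [-0.0808 -0.2564  0.0764] w 0.0867 t 0.4 q7 -4.716793568112228
shift cm [ -7.75 -26.69  47.14] turn -6.53
[[-0.0001  0.3211  0.9471]
 [-0.0002  0.9471 -0.3211]
 [-1.     -0.0002 -0.    ]]
pan px grip [[ 0.4722 -0.2809  0.1   ]]
```

Run:
```python
from h import *
C={n:cam(n)[1:] for n in("top","side")}
print("bin bottom",onz(*C["side"],(342,172),0))
for z in(.1,.15,.2,.25): P=onz(*C["top"],(190,140),z); print(P,proj(*C["side"],P))
S=cv2.imread("pics/side0.png"); cv2.imwrite("pics/bin.png",crop(S,240,60,440,210,4))
```

```text
bin bottom [[0.6939 0.3567 0.    ]]
[[0.6722 0.3167 0.1   ]] [[340.0586 158.956 ]]
[[0.6563 0.3012 0.15  ]] [[337.6474 151.466 ]]
[[0.6404 0.2857 0.2   ]] [[335.1096 143.5828]]
[[0.6245 0.2702 0.25  ]] [[332.4351 135.2749]]
```

View pics/bin.png

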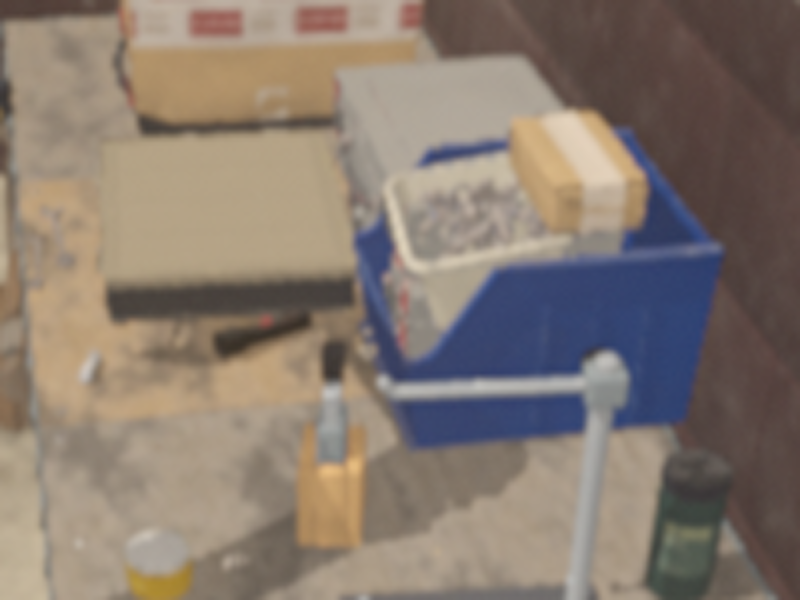

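The bin's low lip is below about 0.15 m, so the path at 0.30 m is clear. Moving above the scale.

Call:
drive_tool(
  moves=[-7.8,0,0,0,0,-7.8,-4,7,-1,0,-7.8,-26.7,47.1,-6.5,0,-7.8,-26.7,47.1,-6.5,0,-7.8,-26.7,47.1,-6.5,0,-7.8,-26.7,47.1,-6.5,0,-7.8,-26.7,47.1,-6.5,0,-7.8,-26.7,47.1,-6.5,0,-7.8,-26.7,47.1,-6.5,0,-7.8,-26.7,47.1,-6.5,0,-7.8,-26.7,47.1,-6.5,0,-7.8,-26.7,47.1,-6.5,0],
  squeeze=30,
)

```text
t: 1.7
position: [0.5785, 0.2327, 0.3009]
tcp_rot: [7.9, 89.9, -4.4]
wrist_force: [0.7, 0.4, 0.2]
width: 0.0874
```

```bash
python3 -c "
from h import *
go([.5774,.2345,.187],-12.2)"
```

```text
pos [0.5785 0.2327 0.3009] jaw -12.3 F [0.675  0.4093 0.1969] w 0.0874 t 1.7 q7 54.552172691914805
shift cm [11.39  0.15 -0.16] turn -0.1
```

Call:
drive_tool(
  moves=[3,0.1,-0.1,0,0,7,0.1,-0.1,0,0,10,0.1,-0.1,0,0,11.4,0.1,-0.1,0,0,11.4,0.1,-0.1,0,0,11.4,0.1,-0.1,0,1,11.4,0.1,-0.1,0,1,11.4,0.1,-0.1,0,1,11.4,0.1,-0.1,0,1,11.4,0.1,-0.1,0,1,11.4,0.1,-0.1,0,1,11.4,0.1,-0.1,0,1],
)

```text
t: 2.9
position: [0.5762, 0.2364, 0.1866]
tcp_rot: [83.8, 90.0, 71.5]
wrist_force: [0.2, 0.2, 0.5]
width: 0.0387
```

```bash
python3 -c "
from h import *
go([.5774,.2345,.187],-12.2)"
```

```text
pos [0.5762 0.2364 0.1866] jaw -12.22 F [0.1772 0.2484 0.509 ] w 0.0387 t 2.9 q7 54.930233792112844
shift cm [-0.04 -0.16  0.15] turn -0.02
```

Call:
drive_tool(
  moves=[0,0,0,0,1,0,0,0,0,1,0,0,0,0,1,0,0,0,0,1,0,0,0,0,1,0,0,0,0,1,-1,0,0,0,1,-2,0,0,0,1],
)

```text
t: 3.7
position: [0.5758, 0.2365, 0.2067]
tcp_rot: [-159.1, 89.9, -171.3]
wrist_force: [0.6, 0.3, -2.7]
width: 0.0238
```

```bash
python3 -c "
from h import *
go([.5774,.2345,.337],-12.2)"
```

```text
pos [0.5758 0.2365 0.2067] jaw -12.21 F [ 0.6138  0.2704 -2.691 ] w 0.0238 t 3.7 q7 54.775992313298
shift cm [-13.03  -0.17   0.19] turn -0.01
```

Call:
drive_tool(
  moves=[-3,0,0,0,1,-6,0,0,0,1,-9,0,0,0,1,-12,0,0,0,1,-13,0,0,0,1,-13,0,0,0,1,-13,0,0,0,1],
)

```text
t: 4.4
position: [0.5755, 0.2362, 0.3351]
tcp_rot: [-146.6, 89.9, -158.9]
wrist_force: [-0.1, -0.3, -2.8]
width: 0.0239
```

```bash
python3 -c "
from h import *
print(go([.523,.036,.337],-5.6))"
```

```text
pos [0.5755 0.2362 0.3351] jaw -12.22 F [-0.0593 -0.3396 -2.7955] w 0.0239 t 4.4 q7 54.07819410496648
shift cm [ -0.16 -20.68  -0.89] turn -6.62
[[-0.0022  0.2116  0.9774]
 [-0.0009  0.9774 -0.2116]
 [-1.     -0.0013 -0.002 ]]
```

Call:
drive_tool(
  moves=[0,-2,-1,-1,1,0,-5,-2,-2,1,-0.2,-9,-2,-4,1,-0.2,-13,-2,-6,1,-0.2,-17,-1.5,-6.6,1,-0.2,-20,-0.9,-6.6,1,-0.2,-20.7,-0.9,-6.6,1,-0.2,-20.7,-0.9,-6.6,1,-0.2,-20.7,-0.9,-6.6,1,-0.2,-20.7,-0.9,-6.6,1],
)

```text
t: 5.4
position: [0.5235, 0.038, 0.3378]
tcp_rot: [166.3, 89.9, 160.8]
wrist_force: [-0.4, -0.3, -2.4]
width: 0.0238
```

Run:
```python
from h import *
go([.6126,.0275,.327],-5.6)
T,K1,T1=cam("top");S,K2,T2=cam("side")
T=T[:,:,::-1].copy();S=S[:,:,::-1].copy()
o=np.zeros((500,800,3),np.uint8)
a=crop(S,300,120,400,220,5); o[:,:500]=a
b=crop(T,240,70,310,170,4)[:, :280]; o[:400,510:790]=b
cv2.imwrite("pics/pre.png",o)
```

```text
pos [0.5235 0.038  0.3378] jaw -5.45 F [-0.3838 -0.3402 -2.4167] w 0.0238 t 5.4 q7 77.85364830430602
shift cm [ 1.07 -0.2   8.98] turn 0.15
```

View pics/pre.png

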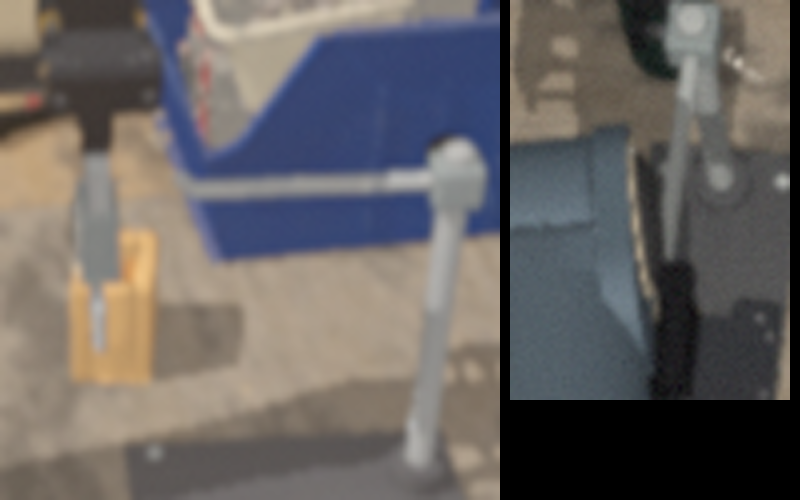

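The scale hangs straight in the grip, with its loop at side (319.6,190), and the tip is at side (337,156). A quick projection check before inserting.

Run:
```python
from h import *
C={n:cam(n)[1:] for n in("top","side")}
o=np.array([.5235,.038,.3378-.1086])
for z,l in((-.07,"loop bot"),(0,"case bot"),(.062,"case top")): print(l,(proj(*C["side"],o+[0,0,z])-[300,120]+.5)*5-.5)
f=lambda a:(np.array(a)+.5)/5-.5+[300,120]; g=lambda a:(np.array(a)-[510,0]+.5)/4-.5+[240,70]
print("arm from side z.294",onz(*C["side"],[f([200,189]),f([300,186]),f([400,181])],.294))
print("arm from top",onz(*C["top"],[g([672,240]),g([688,80])],.294))
print("model",pose([.6126,.0275,0],-5.6,[[-.02,0,.294],[.03,0,.294],[.1,0,.294]]))
```

```text
loop bot [[ 93.1602 345.2075]]
case bot [[ 93.1767 269.2469]]
case top [[ 93.1922 198.1706]]
arm from side z.294 [[0.6008 0.0323 0.294 ]
 [0.6731 0.0236 0.294 ]
 [0.7464 0.0175 0.294 ]]
arm from top [[0.6413 0.02   0.294 ]
 [0.7535 0.0126 0.294 ]]
model [[0.5927 0.0295 0.294 ]
 [0.6425 0.0246 0.294 ]
 [0.7121 0.0177 0.294 ]]
```

Call:
drive_tool(
  moves=[0.5,-0.1,1,0,1,1.1,-0.2,2,0,1,1.1,-0.2,3,0,1,1.1,-0.2,4,0,1,1.1,-0.2,5,0,1,1.1,-0.2,6,0,1,1.1,-0.2,6.5,0,1,1.1,-0.2,7,0,1,1.1,-0.2,7.5,0,1,1.1,-0.2,7.5,0,1],
)

```text
t: 6.6
position: [0.5985, 0.0266, 0.3275]
tcp_rot: [-15.7, 90.0, -21.4]
wrist_force: [1.0, 0.1, -3.2]
width: 0.0236
```

Run:
```python
from h import *
go([.6106,.0277,.3086],-5.6)
S,K2,T2=cam("side"); T,_,_=cam("top")
o=np.zeros((500,800,3),np.uint8); o[:,:500]=crop(S[:,:,::-1],300,120,400,220,5)
o[:400,510:790]=crop(T[:,:,::-1],240,70,310,170,4)
cv2.imwrite("pics/ins.png",o)
```

```text
pos [0.5985 0.0266 0.3275] jaw -5.63 F [ 0.99    0.132  -3.1894] w 0.0236 t 6.6 q7 81.6823168956757
shift cm [1.89 0.23 1.19] turn -0.03
```

View pics/ins.png

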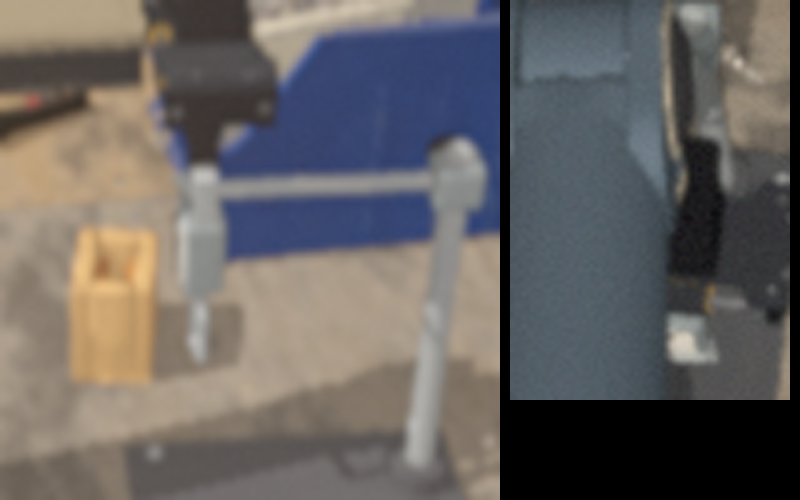

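The eye is around the tip, with the arm mid-window, and the force is only the scale's weight. Going forward to the seat and easing down.

Call:
drive_tool(
  moves=[0,0.1,0.5,0,1,0,0.1,1,0,1,0,0.1,1.1,0,1,0.5,0.1,1.1,0,1,1.0,0.1,1.1,0,1,1.4,0.1,1.1,0,1,1.6,0.1,1.1,0,1,1.75,0.1,1.1,0,1,1.75,0.1,1.1,0,1],
)

```text
t: 7.6
position: [0.609, 0.0266, 0.3098]
tcp_rot: [179.9, 90.0, 174.2]
wrist_force: [0.1, -0.2, -3.8]
width: 0.0239
```

```bash
python3 -c "
from h import *
go([.6106,.0277,.3086],-5.6)"
```

```text
pos [0.609  0.0266 0.3098] jaw -5.62 F [ 0.1141 -0.2359 -3.8138] w 0.0239 t 7.6 q7 82.15118802444665
shift cm [0.12 0.12 0.15] turn -0.02
```

Call:
drive_tool(
  moves=[0.1,0.1,0.1,0,1,0.2,0.1,0.1,0,1,0.2,0.1,0.1,0,1],
)

```text
t: 7.9
position: [0.6106, 0.0276, 0.3088]
tcp_rot: [25.3, 89.9, 19.7]
wrist_force: [0.2, 1.0, 0.7]
width: 0.0237
```

Call:
drive_tool(
  moves=[0.1,0,0,0,1,0.1,0,0,0,1],
)

```text
t: 8.1
position: [0.6106, 0.0277, 0.3087]
tcp_rot: [26.4, 89.9, 20.8]
wrist_force: [-1.7, 0.0, 4.7]
width: 0.0237
```

Contact at the expected height. Unload, open and rise.

Call:
drive_tool(
  moves=[-0.1,0,0,0,1,-0.1,0,0,0,0.65,-0.1,0,0,0,0.5,-0.1,0,0,0,0.5,-0.1,0,0,0,0.4,-0.1,0,0,0,0.3,-0.1,0,0,0,0.3,-0.1,0,0,0,0.3,-1,0,0,0,0.3,-2,0,0,0,0.3,-4,0,0,0,0.3,-7,0,0,0,0.2],
)

```text
t: 9.3
position: [0.6096, 0.0275, 0.3773]
tcp_rot: [-169.0, 89.9, -174.6]
wrist_force: [0.2, -0.3, -0.2]
width: 0.0639
```

Run:
```python
from h import *
g=pose([.5772,-.2834,0],-1.34,[-.105,0,.1])[0]
print(go([g[0],g[1],.30],-1.34))
print(go([g[0],g[1],.083],-1.34))
S,K2,T2=cam("side"); 
cv2.imwrite("pics/hung.png",crop(S[:,:,::-1],300,120,400,220,5))
```

```text
pos [0.6096 0.0275 0.3773] jaw -5.62 F [ 0.1772 -0.2641 -0.2048] w 0.0639 t 9.3 q7 81.6373898922226
shift cm [  7.77 -32.04 -10.63] turn -4.28
[[-0.0023  0.098   0.9952]
 [-0.0002  0.9952 -0.098 ]
 [-1.     -0.0004 -0.0022]]
pos [0.6096 0.0275 0.3773] jaw -5.62 F [ 0.1772 -0.2641 -0.2048] w 0.0639 t 9.3 q7 81.6373898922226
shift cm [ 29.47 -32.03 -10.58] turn -4.28
[[-0.0023  0.098   0.9952]
 [-0.0002  0.9952 -0.098 ]
 [-1.     -0.0004 -0.0022]]
```

View pics/hung.png

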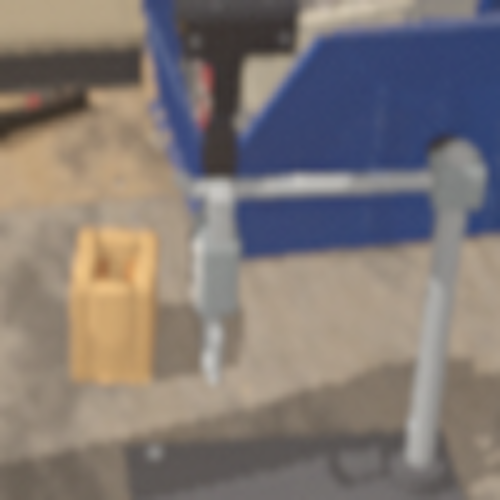

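The scale hangs on the arm behind the tip (tip at crop 197,190, eye at 220,190). The gripper is clear. Next, the white pan's grip.

Call:
drive_tool(
  moves=[0,-1,-1,0,0,0,-4,-3,0,0,0,-9,-5,-1,0,0,-14,-7,-2,0,3,-19,-9,-3,0,5,-24,-10,-4,0,7.8,-28,-10.6,-4.3,0,7.8,-32,-10.6,-4.3,0,12,-32,-10.6,-4.3,0,16,-32,-10.6,-4.3,0,16,-32,-10.6,-4.3,0,16,-32,-10.6,-4.3,0],
)

```text
t: 10.55
position: [0.473, -0.2805, 0.2175]
tcp_rot: [156.0, 89.9, 154.7]
wrist_force: [1.0, -0.2, -0.0]
width: 0.0871
```

Run:
```python
from h import *
g=pose([.5772,-.2834,0],-1.34,[-.105,0,.1])[0]
go([g[0],g[1],.081],-1.34)
```

```text
pos [ 0.473  -0.2805  0.2175] jaw -1.32 F [ 1.0281 -0.1695 -0.0363] w 0.0871 t 10.55 q7 123.00973822643395
shift cm [13.65 -0.05 -0.06] turn 0.02
```

Call:
drive_tool(
  moves=[4,0,0,0,0,8,0,0,0,0,11,0,0,0,0,13,0,0,0,0,13.6,0,0,0,0,13.6,0,0,0,0.5,13.6,0,0,0,1,13.6,0,0,0,1,13.6,0,0,0,1,13.6,0,0,0,1,13.6,0,0,0,1,13.6,0,0,0,1],
  squeeze=60,
)

```text
t: 11.75
position: [0.4734, -0.2806, 0.0811]
tcp_rot: [46.4, 90.0, 45.1]
wrist_force: [0.4, -0.5, 0.1]
width: 0.0389
```

Call:
drive_tool(
  moves=[0,0,0,0,1,0,0,0,0,1,0,0,0,0,1,0,0,0,0,1,0,0,0,0,1,0,0,0,0,1],
)

```text
t: 12.35
position: [0.4732, -0.2804, 0.0809]
tcp_rot: [135.6, 90.0, 134.3]
wrist_force: [0.1, -0.8, -0.7]
width: 0.0237
```

Call:
drive_tool(
  moves=[-0.2,0,0,0,1,-0.6,0,0,0,1,-1.1,0,0,0,1,-1.8,0,0,0,1,-2.5,0,0,0,1,-3.2,0,0,0,1,-3.6,0,0,0,1,-3.6,0,0,0,1],
)

```text
t: 13.15
position: [0.4738, -0.2808, 0.1178]
tcp_rot: [-16.9, 89.9, -18.2]
wrist_force: [-0.8, -0.6, -2.6]
width: 0.0235
```

Run:
```python
from h import *
go(pose([.6126,.0275,0],-5.6,[-.105-.10,0,.158])[0],-5.6)
print(env.get_state()["torque"])
S,K,T2=cam("side"); I=S[:,:,::-1]; cv2.imwrite("pics/side_l.png",I)
Tt,Kt,TT=cam("top"); cv2.imwrite("pics/top_l.png",Tt[:,:,::-1])
o=np.zeros((480,800,3),np.uint8); o[:,:480]=crop(I,305,235,385,315,6); o[:360,490:790]=crop(Tt[:,:,::-1],355,130,415,202,5)
cv2.imwrite("pics/lift.png",o)
```

```text
pos [ 0.4738 -0.2808  0.1178] jaw -1.32 F [-0.8144 -0.6487 -2.5733] w 0.0235 t 13.15 q7 126.83149371699692
shift cm [-4.04 32.67 -7.27] turn 4.28
[-0.0162  0.2634  0.0242]
```

View pics/lift.png

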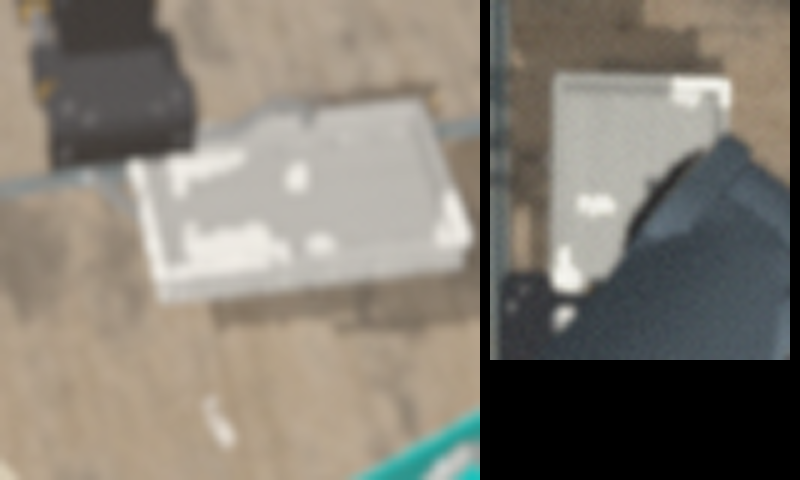

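The pan is lifted, with its hook visible at crop (305,110). Checking droop from the rim corners.

Run:
```python
from h import *
from scipy.optimize import least_squares
C={n:cam(n)[1:] for n in("top","side")}
r=np.array([[.096,.052,.024],[.096,-.052,.024],[-.074,-.052,.024],[-.074,.052,.024]])
us=(np.array([[418,98],[472,243],[160,276],[128,160]])+.5)/6-.5+[305,235]
ut=(np.array([[553,75],[730,78]])-[490,0]+.5)/5-.5+[355,130]
def f(p):
    R=Ro.from_euler("xyz",[0,p[3],p[4]],degrees=True).as_matrix()
    X=r@R.T+p[:3]; return np.r_[(proj(*C["side"],X)-us).ravel(),(proj(*C["top"],X[:2])-ut).ravel(), (p[2]-.037)*20]
q=least_squares(f,[.578,-.283,.037,0,-1.3],x_scale=[.01,.01,.01,1,1],loss="soft_l1"); print(q.x); print(f(q.x).round(2))
```

```text
[ 0.5782 -0.2844  0.0361 -3.147  -0.9523]
[-0.05  0.66 -0.75 -1.19  0.66  1.6   0.43 -2.11  1.28  0.05 -0.79  0.3
 -0.02]
```

Run:
```python
from h import *
C={n:cam(n)[1:] for n in("top","side")}
A=cv2.imread("pics/side0.png").astype(int)
I=cv2.imread("pics/side_l.png"); h=cv2.cvtColor(I,cv2.COLOR_BGR2HSV).astype(int)
for x in(.609,.613): print("expect (z=.346,.306,.262,.2,.138,.13)",proj(*C["side"],[[x,.0275,z] for z in(.346,.306,.262,.2,.138,.13)]).round(1).tolist())
d=(I.astype(int)-A); 
for v in range(148,200,2): 
    w=np.abs(d[v,330:356]).sum(1)*1.; w[w<45]=0; print(v,(330+(w*np.arange(26)).sum()/max(w.sum(),1)).round(1),np.nonzero(w)[0]+330, h[v,336:350,2])
```

```text
expect (z=.346,.306,.262,.2,.138,.13) [[342.6, 145.4], [342.2, 155.1], [341.8, 165.3], [341.2, 179.2], [340.6, 192.3], [340.5, 194.0]]
expect (z=.346,.306,.262,.2,.138,.13) [[343.7, 145.3], [343.3, 154.9], [342.8, 165.2], [342.2, 179.1], [341.6, 192.2], [341.5, 193.9]]
148 342.7 [334 335 336 340 341 342 343 344 345 346 347] [128 127 126 120  97  67  60  60  60  60  67 100 127 125]
150 339.0 [330 331 332 333 334 335 336 341 342 343 344 345 346 347] [133 127 127 117  87  60  60  61  60  59  63  85 107 111]
152 336.7 [330 331 332 333 334 335 336 337 338 341 342 343 344 345 346] [140 132 128 117  88  61  59  60  59  60  63  87 106 112]
154 336.6 [330 331 332 333 335 336 342 343 344 345 346] [143 134 129 122 100  73  65  67  69  67  72  95 110 114]
156 344.5 [331 332 333 335 336 339 340 341 342 343 344 345 346 347 348 349 350 351
 352 353 354 355] [150 144 140 139 134 125 127 130 130 127 125 133 138 139]
158 343.5 [332 333 334 335 339 340 341 342 343 344 345 346 347 348 349 350 351 352
 353 354 355] [149 142 144 147 148 149 150 151 152 150 147 146 144 142]
160 339.8 [330 331 334 335 336 3
[... 1904 characters left out ...]
2 340 341 342 343 344 348 349 350 351 352 353 354 355] [133 133 129 125 132 144 150 150 140 133 132 133 148 169]
188 341.7 [330 331 332 340 341 342 343 344 348 349 350 351] [131 133 131 129 133 144 149 148 140 134 135 141 154 169]
190 337.0 [330 331 332 341 342 343] [131 131 131 129 134 144 147 145 138 134 137 147 162 170]
192 336.2 [330 331 332 333 341 342 343] [133 132 131 131 136 143 147 146 143 141 145 156 171 173]
194 332.4 [330 331 332 333 334 335] [129 139 143 147 151 151 150 153 163 173 176 177 178 177]
196 332.3 [330 331 332 333 334 335] [164 172 174 174 173 169 166 165 169 176 179 180 181 180]
198 331.7 [330 331 332 333 334] [174 175 176 177 176 175 176 176 174 172 172 176 182 187]
```

The scale is at x≈0.613 and hangs vertical. Bring the pan back, up and sideways to in front of the loop.

Run:
```python
from h import *
go(pose([.613,.0275,0],-5.6,[-.105-.07,0.001,.158])[0],-5.6)
```

```text
pos [ 0.4731 -0.2804  0.1166] jaw -1.32 F [ 0.4314 -0.2906 -2.2947] w 0.0234 t 13.45 q7 126.83600920234309
shift cm [-4.12 32.51 -4.17] turn 4.28
```

Call:
drive_tool(
  moves=[-1,0,-0.5,0,1,-3,1,-2,0,1,-4.1,3,-4.2,0,1,-4.1,6,-4.5,0.5,1,-4.1,9.5,-4.5,1,1,-4.1,13,-4.5,1.5,1,-4.1,16.5,-4.5,2,1,-4.1,20,-4.5,2.5,1,-4.1,23.5,-4.5,3,1,-4.1,27,-4.3,3.5,1,-4.1,29,-4.2,4,1,-4.1,30,-4.2,4.3,1],
)

```text
t: 14.65
position: [0.4383, 0.0222, 0.1586]
tcp_rot: [55.1, 89.9, 49.7]
wrist_force: [-0.5, -0.7, -3.5]
width: 0.0236
```

Call:
drive_tool(
  moves=[0,1,0,0,1,0,2,0,0,1,0,2.5,0,0,1,0,2.5,0,0,1,0,2.5,0,0,1,0,2.5,0,0,1],
)

```text
t: 15.25
position: [0.4407, 0.0445, 0.158]
tcp_rot: [-132.0, 90.0, -137.7]
wrist_force: [0.1, 0.2, -3.2]
width: 0.0235
```

Run:
```python
from h import *
go(pose([.613,.0275,0],-5.6,[-.105,0.001,.158])[0],-5.6)
S,K,T2=cam("side"); I=S[:,:,::-1]; cv2.imwrite("pics/side_p.png",I)
Tt,Kt,TT=cam("top")
o=np.zeros((480,800,3),np.uint8); o[:,:480]=crop(I,300,145,380,225,6); o[:400,490:790]=crop(Tt[:,:,::-1],255,90,315,170,5)
cv2.imwrite("pics/pre2.png",o)
C=(K,T2)
P=pose([.613,.0275,0],-5.6,[[-.07,0,.077+.096],[-.07+.016,0,.077+.071],[-.07,0,.077+.074],[-.07+.096,-.052,.101],[-.074-.07,-.052,.101],[0,0,.134],[0,0,.188]])
print("exp crop",((proj(*C,P)-[300,145]+.5)*6).round())
```

```text
pos [0.4407 0.0445 0.158 ] jaw -5.7 F [ 0.067   0.2091 -3.2495] w 0.0235 t 15.25 q7 76.68148714666171
shift cm [-0.01  0.1   6.81] turn -0.1
exp crop [[144. 247.]
 [169. 278.]
 [144. 275.]
 [301. 380.]
 [ 34. 394.]
 [252. 291.]
 [256. 223.]]
```

View pics/pre2.png

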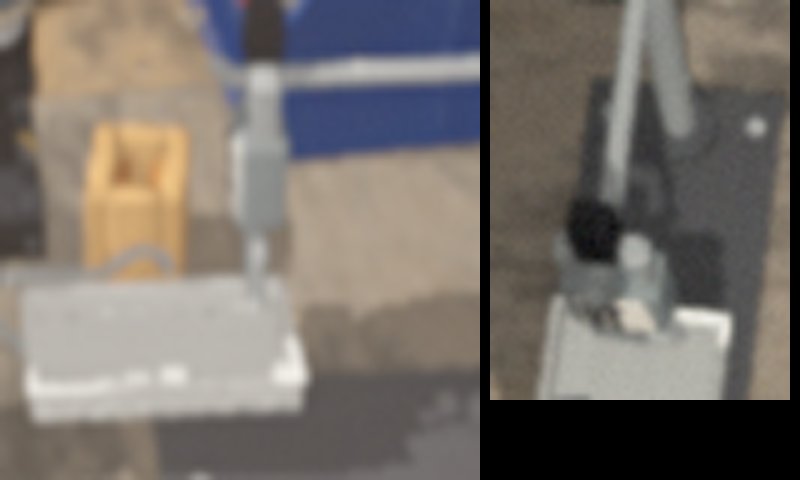

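Hook top is at crop (147,245), against an expected (144,247). The loop is at (258,240–300). Both agree within 1 px. Inserting slowly.

Call:
drive_tool(
  moves=[0,0.1,0.5,0,1,0,0.1,1.2,0,1,0,0.1,2,0,1,0,0.1,2.8,0,1,0,0.1,3.6,0,1,0,0.1,4.3,0,1,0,0.1,4.9,0,1,0,0.1,5.4,0,1,0,0.1,5.8,0,1,0,0.1,5.8,0,1],
)

```text
t: 16.35
position: [0.4991, 0.0405, 0.158]
tcp_rot: [7.3, 90.0, 1.7]
wrist_force: [-0.2, 0.5, -3.0]
width: 0.0237
```

Call:
drive_tool(
  moves=[0,0,0.4,0,1,0,0,0.8,0,1,0,0,1.0,0,1,0,0,1.1,0,1,0,0,1.1,0,1,0,0,1.1,0,1],
)

```text
t: 16.95
position: [0.5093, 0.0395, 0.158]
tcp_rot: [166.9, 90.0, 161.3]
wrist_force: [0.2, -0.7, -2.8]
width: 0.0236
```

Run:
```python
from h import *
go(pose([.614,.0275,0],-5.6,[-.105,0.001,.158])[0],-5.6)
S,K,T2=cam("side"); I=S[:,:,::-1]; h=I[:,:,1].astype(int)
A=cv2.imread("pics/side_p.png")[:,:,1].astype(int)
for v in (148,150,152,168,172,176,180): print(v,A[v,336:352],h[v,336:352])
```

```text
pos [0.5093 0.0395 0.158 ] jaw -5.62 F [ 0.2302 -0.6772 -2.8029] w 0.0236 t 16.95 q7 80.75667110077335
shift cm [-0.   -0.07  0.03] turn -0.02
148 [77 77 79 80 73 65 61 60 59 59 61 72 82 78 72 71] [76 76 78 79 72 60 58 56 57 58 59 71 82 79 71 70]
150 [88 77 76 74 66 61 60 60 59 59 59 64 69 71 71 70] [88 77 76 73 64 58 57 57 57 57 57 63 69 70 71 71]
152 [98 83 76 72 63 58 59 59 58 59 60 64 68 71 72 71] [99 82 75 72 63 56 57 56 57 57 57 63 68 70 71 70]
168 [155 149 164 191 187 172 167 164 163 159 150 129  95  75  75  74] [156 143 131 143 149 160 168 165 162 159 150 129  95  74  72  73]
172 [155 150 161 183 171 150 144 145 142 141 139 134 129 127 130 136] [156 149 140 145 137 132 134 138 142 142 139 134 128 127 130 135]
176 [153 147 155 176 169 150 144 143 142 139 138 143 156 158 155 153] [153 145 139 146 140 134 135 137 138 138 138 144 155 158 154 153]
180 [140 137 148 163 159 147 142 142 141 139 137 140 152 162 162 159] [139 136 138 140 140 141 142 142 141 140 137 140 152 161 162 159]
```

No contact and the scale is undisturbed. Lowering.

Call:
drive_tool(
  moves=[0.3,0,0,0,1,0.7,0,0,0,1,1.1,0,0,0,1,1.5,0,0,0,1,1.9,0,0,0,1,2.2,0,0,0,1,2.4,0,0,0,1,2.4,0,0,0,1],
)

```text
t: 17.8
position: [0.5095, 0.0394, 0.1338]
tcp_rot: [-162.8, 90.0, -168.5]
wrist_force: [0.2, -0.7, -2.7]
width: 0.0236
```

Call:
drive_tool(
  moves=[0.2,0,0,0,1,0.4,0,0,0,1,0.6,0,0,0,1,0.8,0,0,0,1,0.8,0,0,0,1,0.8,0,0,0,1],
)

```text
t: 18.4
position: [0.5096, 0.0394, 0.1261]
tcp_rot: [23.3, 90.0, 17.7]
wrist_force: [0.2, -0.0, -1.7]
width: 0.0235
```

```bash
cat > lk.py <<'E'
from h import *
import sys
s=env.get_state(); print(s["t"],s["position"],s["wrist_force"],s["torque"])
S,K,T2=cam("side"); I=S[:,:,::-1]; cv2.imwrite(f"pics/{sys.argv[1]}.png",I)
cv2.imwrite(f"pics/{sys.argv[1]}c.png",crop(I,300,145,380,225,6))
E
python3 lk.py low
```

```text
18.4 [0.5096 0.0394 0.1261] [ 0.1604 -0.0246 -1.7282] [-0.0245  0.1124  0.0099]
```

The load is transferring to the spring: moment 0.26 → 0.11 N·m. Continue in small steps.

Call:
drive_tool(
  moves=[0.2,0,0,0,1,0.4,0,0,0,1,0.5,0,0,0,1,0.6,0,0,0,1,0.6,0,0,0,1,0.6,0,0,0,1],
)

```text
t: 19.05
position: [0.5096, 0.0394, 0.1201]
tcp_rot: [36.6, 90.0, 31.0]
wrist_force: [0.0, 0.4, 0.3]
width: 0.0236
```

```bash
python3 lk.py low2
```

```text
19.05 [0.5096 0.0394 0.1201] [0.0222 0.4032 0.2591] [ 0.0369  0.0125 -0.0429]
```

Contact came at the predicted height (hook inside top ≈ 0.137 m) and about 95% of the load is on the scale. Opening gently and backing off.

Call:
drive_tool(
  moves=[0.05,0,0,0,1,0.05,0,0,0,0.7,0.05,0,0,0,0.65,0.05,0,0,0,0.6,0.05,0,0,0,0.5,0.05,0,0,0,0.4,0.05,0,0,0,0.3,0.05,0,0,0,0.2,0.05,0,0,0,0.1,0.05,0,0,0,0,0.05,0,0,0,0,0.05,0,0,0,0],
  squeeze=10,
)

```text
t: 20.3
position: [0.5095, 0.0394, 0.1195]
tcp_rot: [101.4, 90.0, 95.7]
wrist_force: [-0.4, -0.7, 0.2]
width: 0.0848
```

Call:
drive_tool(
  moves=[0,0,0,0,0,0,0,-0.5,0,0,0,0,-1.5,0,0,0,0,-3,0,0,0,0,-4.5,0,0,0,0,-6,0,0,-2,0,-6.5,0,0,-6,0,-6.5,0,0,-10,0,-6.5,0,0,-14,0,-6.5,0,0,-14,0,-6.5,0,0,-14,0,-6.5,0,0],
)

```text
t: 21.5
position: [0.4443, 0.0459, 0.2599]
tcp_rot: [43.5, 89.9, 37.8]
wrist_force: [-1.2, -0.6, -0.4]
width: 0.0869
```

Call:
drive_tool(
  moves=[0,2,0,0,0,0,5,0,0,0,0,9,0,0,0,0,13,0,0,0,0,17,0,0,0,0,20,0,0,0,0,20,0,0,0,0,20,0,0,0,0,20,0,0,0,0,20,0,0,0,0,20,0,0,0,0,20,0,0,0],
)

```text
t: 22.7
position: [0.4645, 0.2442, 0.2597]
tcp_rot: [51.8, 90.0, 46.1]
wrist_force: [0.1, 0.9, -0.4]
width: 0.0871
```

Call:
drive_tool(
  moves=[0,0,0,0,0,0,0,0,0,0,0,0,0,0,0,0,0,0,0,0,0,0,0,0,0,0,0,0,0,0,0,0,0,0,0,0,0,0,0,0,0,0,0,0,0,0,0,0,0,0,0,0,0,0,0,0,0,0,0,0],
)

```text
t: 23.9
position: [0.4644, 0.2448, 0.2595]
tcp_rot: [141.0, 90.0, 135.3]
wrist_force: [0.3, -0.2, 0.2]
width: 0.0868
```

Run:
```python
from h import *
s=env.get_state(); print(s["t"],s["position"],s["wrist_force"])
a,K,T2=cam("side"); 
b,_,_=cam("side"); print("motion",np.abs(a.astype(int)-b)[145:225,300:380].mean(), np.abs(a.astype(int)-b)[345:395,450:530].mean())
t,Kt,Tt=cam("top"); cv2.imwrite("pics/side_f.png",b[:,:,::-1]); cv2.imwrite("pics/top_f.png",t[:,:,::-1])
o=np.zeros((480,800,3),np.uint8); o[:,:480]=crop(b[:,:,::-1],300,145,380,225,6); o[:480,490:790]=crop(t[:,:,::-1],250,85,310,181,5)
cv2.imwrite("pics/fin.png",o)
```

```text
23.9 [0.4644 0.2448 0.2595] [ 0.3175 -0.1785  0.2379]
motion 0.42661458333333335 0.40875
```

View pics/fin.png

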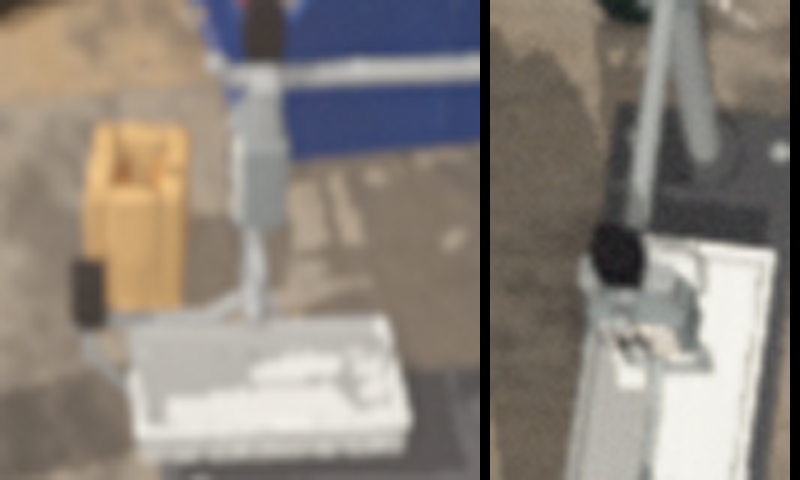

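The pan hangs level from the loop (hook at crop 250,305, grip free at 88,293) and shows no motion above noise. I'll wait a bit longer to confirm it is at rest, then hand in.

Call:
drive_tool(
  moves=[0,0,0,0,0,0,0,0,0,0,0,0,0,0,0,0,0,0,0,0,0,0,0,0,0,0,0,0,0,0,0,0,0,0,0,0,0,0,0,0,0,0,0,0,0,0,0,0,0],
)

```text
$.moves: bad value
```

Run:
```python
from h import *
f=cv2.imread("pics/side_f.png").astype(int)
m=[np.abs(cam("side")[0][:,:,::-1].astype(int)-f)[145:225,300:380].mean().round(2) for _ in range(4)]
print("motion vs earlier",m)
A=cv2.imread("pics/side0.png").astype(int); print("bystander areas change",[np.abs(f-A)[y:y+24,x:x+24].mean().round(1) for x,y in((282,218),(268,190),(278,258),(370,315))])
if max(m)<.8: print(env.close_job())
```

```text
motion vs earlier [np.float64(0.42), np.float64(0.41), np.float64(0.42), np.float64(0.42)]
bystander areas change [np.float64(9.1), np.float64(21.3), np.float64(0.7), np.float64(2.6)]
the job is handed in; nothing more can be done
None
```

The scale now hangs by its eye on the stand's arm, just behind the upturned tip, and the white pan hangs from its loop. I handed the job in at about 24 s with the gripper well clear of everything.

**What I did**
- I took the scale from its holder, hung it on the arm and let go of it.
- I then passed the pan's hook through the loop and eased it down in steps of a few millimetres.
- The hook met the loop at the expected height. I let go only once the wrist moment had dropped from 0.26 to 0.01 N·m, meaning the scale was carrying the pan.
- From contact to release the rod moved roughly 10–17 mm, going by the arm's height readings. That is well short of the 45 mm end stop.

**Last checks**
- **Level and at rest:** the final picture shows the pan level and free. Side-view pictures taken over about 0.3 s differed only by image noise (0.4 grey levels).
- **Extra wait not done:** the longer settling wait before hand-in was refused because I mistyped the move, so the at-rest check covers only that short span.
- **Bystanders only partly confirmed:** the picture area I took for the spanner was unchanged. Those for the hub and the tin changed by 9 and 21 grey levels. I put that down to the arm's shadow, since the arm never came near them, but I did not check it with another picture.
- **Stand position:** the two cameras disagreed by about 4 mm each way on where the stand's arm lies. I used the middle value, and both fits went together without side force.

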